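Set and lock the dispense nozzle of a spin coater

ROBOT

A 6-joint arm with a two-finger parallel gripper is mounted at the origin on the work surface. World frame = base frame: x ahead of the robot, y to its left, z up, the work surface at z = 0. Lengths are in mm, angles in rad, forces in N, time in s.
With the tool pointing down it reaches from about 275 to 1000 mm from the base axis. Payload 8.4 kg.
Tool frame: the origin (TCP) lies at the very end of the fingers, on their centre line; the grasp point (between the pads) lies 19 mm behind it; z points along the fingers, y is the direction in which the jaws open and shut (so a half turn about z gives the same grasp; the last joint's range is limited). The gripper opens to 85 mm and grips with 20 to 120 N. Pads are 22 mm wide; open, the fingers measure 114 mm over their backs; the gripper's body (76 mm by 85 mm) begins 54 mm behind the grasp point. The pads swing forward as they close: fully open they stand 13 mm farther back than shut.
Start: joints at [1.277, 0.353, 1.633, -0, 1.155, -0.002], TCP at [179.796, 598.583, 231.281] pointing down, gripper open.
Joint ranges: [-2.63, 2.63], [-0.92, 2.1], [0.06, 2.66], [-1.3, 4.44], [0, 2.69], [-3.02, 3.02]. Speed limits (rad/s): [2.22, 2.22, 2.79, 3.14, 3.14, 3.14].

INTERFACE

Orientations are given as [roll, pitch, yaw] about the fixed x, y, z axes, in that order (R = Rz(yaw) Ry(pitch) Rx(roll)).
In Python, from rig import r gives the robot as it stands.
- The arm moves only by the tool jog_arm, never from a script. Its argument "increments" is text: rows parted by semicolons, each of 7 numbers parted by spaces: the shift along the tool's x, y, z in cm, then the turn, a rotation vector about the tool's x, y, z in rad, then the opening, from -1 (shut) to 1 (fully open). A call has exactly 8 rows; each row shifts and turns the commanded pose from where the row before left it, along the tool's axes as they then stand; what a row does not reach is not made up. A row lasts 1/10 s, in which the tool goes at most 50 mm and 8.59 degrees, less where a joint would pass 70% of its speed; a pose out of reach is approached as far as the arm can. A call with a gripper value outside its range is refused whole. The fingers move at their own pace and stop on an object; "squeeze" is the grip in N (left out, the last holds). Time passes only in rows, so rows that do not move let the fingers close, or fill a call up. It gives the time, the measured TCP pose, the force and the opening at its end, in the units of the state.
- r.sense(): the state, without advancing time (a new reading comes with each control period).
- r.grab_frame(name): name is "scene" or "top" or "wrist"; returns the picture (420x560x3 uint8, red, green, blue); there is no depth.
- r.camera_info(name): a dict with "K" (3x3 intrinsics, pixels), "rvec" (rotation vector, rad) and "tvec" (3), from world to camera coordinates, as OpenCV has them. Camera axes: x right, y down, z forward; pixel columns grow to the right and rows downward; lengths in mm; the calibration is good to about 2 mm. A picture is of the moment at which its call begins: read the wrist's pose just before it. camera_info takes no time and is no camera call; for the wrist camera it gives the pose at the moment of the call.
- r.sign_off(): hands the job in, once; it reports no verdict.
The state is a dict: "clock": time; "qpos": joint angles; "qvel": joint speeds; "joint_efforts": joint torques, N m; "eef_pos": TCP position; "tcp_rot": TCP orientation; "contact_force": force on the tool from outside, world axes, zero at the start; "wrist_torque": the same for the moment, N m; "opening": opening from 0.0 (shut) to 1.0 (fully open).
Only numpy, scipy, OpenCV 4.12 (cv2) and the standard library are available. Lean on these libraries where they do the work, as an engineer would, in place of code of your own. Each camera call takes 0.05 s, during which the arm holds its last target.

TASK

Slide the dispense tube along until its nozzle is directly over the centre of the chuck in the spin bowl. Then flip the red cam lever over the top and all the way down until it is fully home, so that the tube is locked there. Leave the bottle, the beaker and the wafer case where they stand.

Things in the scene. Friction and masses are not known exactly. Their poses are not given: they have to be found in the camera images.
- bracket: Fixed clamp bracket on the deck, turned by up to 17 deg about the vertical. Origin on the deck under the middle of its grey clamp block (52 x 44 mm, top of the lever's fork 127 mm up). Its y axis is the direction in which the tube slides outwards, its x axis points away from the robot, z up.
- visor_edge (a point): Middle of the lower front edge of a rigid clear visor plate with black edges, fixed to the bracket, 185 mm up, 97 mm beyond the lever's hinge. The plate reaches 111 mm back (bracket +x) and 90 mm to either side, over the closed lever; two posts hold it at the back. A tool held upright at the outer part of the closed lever strikes it; one leaning back towards the robot by 35 to 45 deg clears it.
- tube (a joint): Slide of the dispense tube along the bracket's +y axis: 0 = fully drawn in, 0.135 m = fully out; near 0 at the start. Steel tube of 20 mm diameter, level, axis 85 mm above the deck, with a nozzle at the outer end. With the lever open it slides against about 2 N and stays where it is left; with the lever closed it is clamped and holds against about 10 N.
- tab (a point): Centre of the blue finger tab on top of the tube's outer end, straight above the nozzle, moving with the tube: 32 mm (bracket x) by 22 mm (bracket y) by 44 mm high, centre 122 mm and top 144 mm above the deck; below it, from 100 mm down, is a 30 mm white elbow block. Axes as the bracket's.
- nozzle (a point): Tip of the white nozzle that points straight down from the tube's outer end, 45 mm above the deck, 77 mm below the tab's centre; it moves with the tube, 150 mm plus the tube's joint value from the bracket's origin along bracket y. Axes as the bracket's.
- chuck (a point): Centre of the top of the round white chuck (60 mm diameter, black dot of 14 mm at its centre, 32 mm above the deck) in the fixed steel spin bowl (190 mm diameter, rim 36 mm high). It always lies on the line along which the nozzle travels.
- lever (a joint): Angle of the red cam lever, rad. 0 = open, leaning 30 deg from upright towards the robot (bracket -x); grows as it swings over the top; 0.524 = upright; 1.92 = closed stop, lying to bracket +x with its end 10 deg above level. Starts at 0 to 0.35 and stays where it is left. From about 1.05 the cam squeezes the tube and it takes a firm push; dead centre 1.62; it does not drop home by itself, so carry it on to the stop.
- lever_grip (a point): Point on the red lever's centre line, 85 mm from its hinge: a good place to take or push it; moves with the lever. The blade is 20 mm wide (bracket y), 12 mm thick and runs from 16 to 116 mm from the hinge. At the closed stop this point is 130 mm above the deck, 84 mm on the +x side of the hinge.
- lever_hinge (a point): Hinge of the lever, fixed, 115 mm above the deck over the bracket's origin; its axis is the bracket's y axis (level, parallel to the tube). Axes as the bracket's.
- wash_bottle: Bystander: loose white bottle with a red cap, 60 mm diameter, 150 mm high, upright; origin at the centre of its underside. Leave alone.
- beaker: Bystander: loose glass beaker, 72 mm diameter, 85 mm high, upright; origin at the centre of its underside. Leave alone.
- wafer_case: Bystander: loose grey flat wafer case, 110 x 110 x 30 mm, lying flat; origin at the centre of its underside. Leave alone.
There are look-alikes about, which are no part of the job. Of the things that look like the part that bears chuck, the largest one is meant.

How it is judged:
By the outcome, as a careful person would: the job done as asked, in the order asked, and still so for the second after the job is handed in, with the robot touching nothing.
It also fails if it takes over 51 s, if anything falls off the work surface, if the arm or the gripper's body presses on something with over 40 N, if the wrist force passes 120 N, or if a joint passes its speed limit or range.

## Working session

There is one attempt and no reset: what is moved stays moved. The work goes in short steps, Python scripts to look and compute and a tool call to move; the robot and the scene stay as the last step left them, time stands still between calls to the robot, and variables do not carry over. Pictures are saved under pics/ and viewed, and the job is handed in when it is done.

Besides the shell and the picture viewer there is one more tool, called after "Call:" in YAML: its name, and indented under it one key for each argument. jog_arm: Moves the arm, as the interface text tells. Its arguments: {"type":"object","properties":{"increments":{"type":"string"},"squeeze":{"type":"number"}},"required":["increments"]}

```bash
ls; mkdir -p pics; python3 - <<'E'
from rig import r
import cv2
print(r.sense())
for n in ["scene","top"]:
    im=r.grab_frame(n); cv2.imwrite(f"pics/{n}0.png",im[:,:,::-1])
    c=r.camera_info(n); print(n,c)
E
```

```text
pics
{'clock': 0.0, 'qpos': array([ 1.27662275e+00,  3.53671944e-01,  1.63411374e+00, -1.96872792e-05,
        1.15517806e+00, -2.42134074e-03]), 'qvel': array([ 0.00067512,  0.00211765, -0.00034931,  0.00065152,  0.00209309,
       -0.00077113]), 'joint_efforts': array([ 2.56512703e-04, -6.05258346e+01, -3.42071843e+01, -7.24506526e-05,
        9.56252916e-03,  8.64512685e-06]), 'eef_pos': array([179.6551625 , 598.14437319, 230.5555333 ]), 'tcp_rot': array([-3.14022152e+00,  1.46803930e-05,  2.84984839e+00]), 'contact_force': array([-0.01125668,  1.070227  ,  0.29604895]), 'wrist_torque': array([-0.0160636 ,  0.00621734,  0.01932186]), 'opening': 0.9980756256241022}
scene {'K': array([[416.0354476 ,   0.        , 284.70151246],
       [  0.        , 416.0354476 , 214.0027395 ],
       [  0.        ,   0.        ,   1.        ]]), 'rvec': array([ 1.43587219,  2.03545176, -0.93252769]), 'tvec': array([ 183.44554267, -238.18842382, 1734.24098062])}
top {'K': array([[530.24174594,   0.        , 283.33728316],
       [  0.        , 530.24174594, 200.64090132],
       [  0.        ,   0.        ,   1.        ]]), 'rvec': array([ 2.12226806, -2.18667134,  0.15433059]), 'tvec': array([  19.38937395,  599.34029381, 1633.52709571])}
```

View pics/scene0.png

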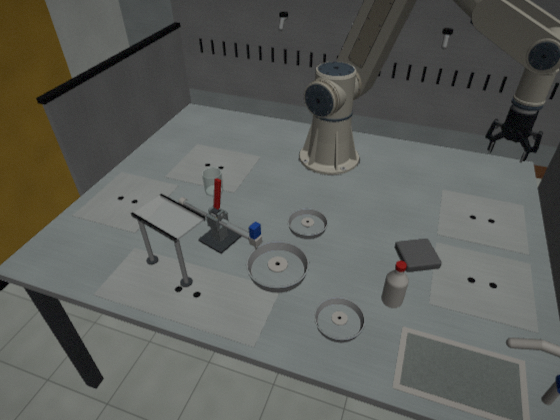

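View pics/top0.png

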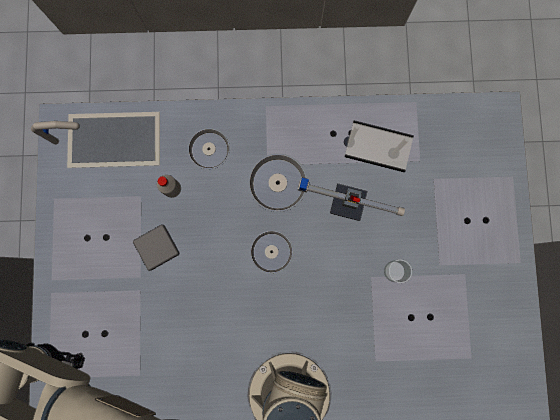

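The top view shows three bowls, at (209,149), (278,183) and (271,252). The largest is (278,183), and it also lies on the tube's line. The tab is near (304,185), the red lever near (355,199), the beaker at (398,271), the bottle at (167,183) and the case at (156,247). I'll enlarge this area.

```bash
python3 - <<'E'
import cv2
im=cv2.imread("pics/top0.png")
cv2.imwrite("pics/topc.png",cv2.resize(im[140:240,240:420],None,fx=4.4,fy=4.4,interpolation=cv2.INTER_CUBIC))
im=cv2.imread("pics/scene0.png")
cv2.imwrite("pics/scenec.png",cv2.resize(im[160:300,120:310],None,fx=4.2,fy=4.2,interpolation=cv2.INTER_CUBIC))
E
```

```text
(no output)
```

View pics/topc.png

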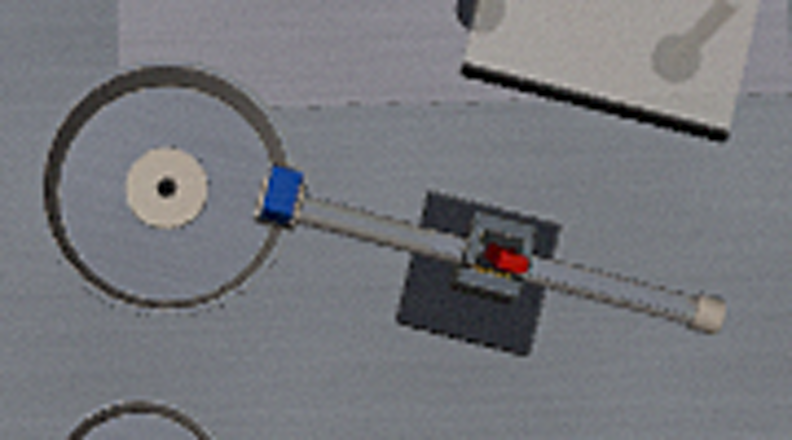

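View pics/scenec.png

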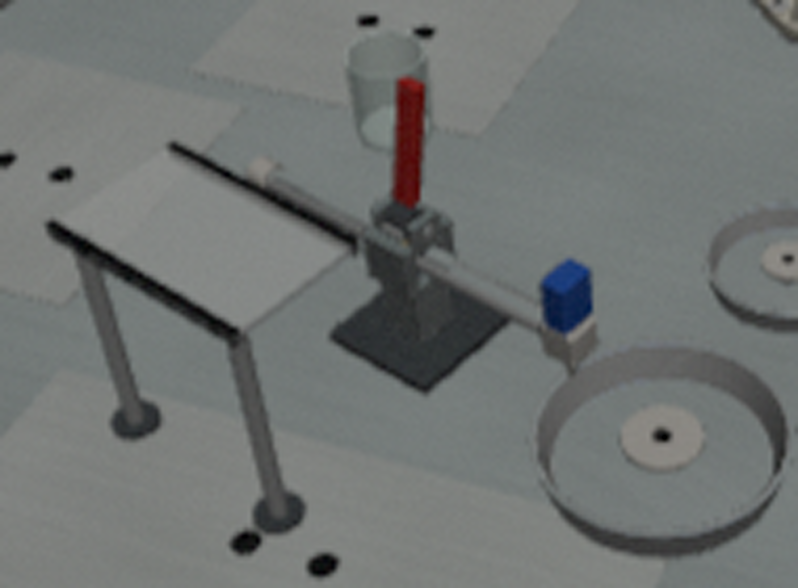

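The crop shows the chuck dot at crop (166,187), the tab top at about (286,183), the visor's front edge from (465,70) to (725,138), and the tube's end cap at (711,314). The lever is nearly upright. Next is a fit of the bracket pose.

```bash
cat > h.py <<'E'
import numpy as np,cv2
from rig import r
from scipy.optimize import least_squares
from scipy.spatial.transform import Rotation as R
def cam(n):
    c=r.camera_info(n); return c["K"],np.array(c["rvec"],float),np.array(c["tvec"],float)
def proj(P,c):
    return cv2.projectPoints(np.array(P,float).reshape(-1,3),c[1],c[2],c[0],None)[0].reshape(-1,2)
def ray(uv,z,c):
    K,rv,t=c; Rm=cv2.Rodrigues(rv)[0]; C=-Rm.T@t
    d=Rm.T@np.linalg.inv(K)@np.array([uv[0],uv[1],1.]); return C+d*(z-C[2])/d[2]
E
python3 - <<'E'
from h import *
T=cam("top");S=cam("scene")
tc=lambda u,v:((u+.5)/4.4-.5+240,(v+.5)/4.4-.5+140)
sc=lambda u,v:((u+.5)/4.2-.5+120,(v+.5)/4.2-.5+160)
print("chuck",ray(tc(166,187),32,T),ray(sc(662,435),32,S))
print("tabtop",ray(tc(286,183),144,T),ray(sc(570,271),144,S))
a,b=ray(tc(463,70),185,T),ray(tc(727,138),185,T);print("visor",a,b,np.linalg.norm(a-b))
print("capend",ray(tc(711,314),85,T), ray(sc(262,168),85,S))
# fit
def f(p):
    x,y,th,q,dc,lv=p
    ex=np.array([np.cos(th),np.sin(th)]);ey=np.array([-np.sin(th),np.cos(th)])
    P=lambda a,b,z:[*(np.array([x,y])+a*ex+b*ey),z]
    pts=[(P(0,dc,32),T,tc(166,187)),(P(0,dc,32),S,sc(662,435)),(P(0,150+q,144),T,tc(286,183)),(P(0,150+q,144),S,sc(570,271)),
     (P(97,90,185),T,tc(463,70)),(P(97,-90,185),T,tc(727,138)),
     (P(-116*np.sin(np.pi/6-lv),0,115+116*np.cos(np.pi/6-lv)),S,sc(411,83)),(P(-116*np.sin(np.pi/6-lv),0,115+116*np.cos(np.pi/6-lv)),T,tc(516,262))]
    return np.concatenate([proj(a,c)[0]-b for a,c,b in pts])
s=least_squares(f,[550,-200,.0,0,230,.3],loss='soft_l1',x_scale=[100,100,.1,10,100,.1]);print(s.x.round(3));print(s.fun.reshape(-1,2).round(1))
E
```

```text
chuck [660.99492851  18.69493106  32.        ] [657.49457005  16.55172522  32.        ]
tabtop [642.06014805 -62.60152193 144.        ] [631.39264994 -59.24062987 144.        ]
visor [ 707.52162519 -180.58095755  185.        ] [ 656.59505608 -353.02442519  185.        ] 179.8061872493206
capend [ 550.93934393 -358.6679814    85.        ] [ 541.78273338 -364.43232402   85.        ]
[ 5.89959e+02 -2.13854e+02 -3.00000e-01  1.04410e+01  2.42324e+02
  3.39000e-01]
[[ 0.3 -0.2]
 [-0.1  1. ]
 [-0.6  1.6]
 [-1.2  1.2]
 [-8.3 -0.3]
 [-8.4  0.4]
 [-1.7 -1. ]
 [ 1.7  0.8]]
```

```bash
python3 - <<'E'
from h import *
T=cam("top");S=cam("scene")
tc=lambda u,v:((u+.5)/4.4-.5+240,(v+.5)/4.4-.5+140)
sc=lambda u,v:((u+.5)/4.2-.5+120,(v+.5)/4.2-.5+160)
P=np.array([ray(tc(*p),6,T) for p in [(428,192),(562,227),(528,355),(398,322)]]);print(P.round(1),P.mean(0))
print("visor S",ray(sc(355,248),185,S),ray(sc(172,148),185,S), ray(sc(235,338),185,S))
print("fork top block S",ray(sc(412,200),127,S))
print(ray((209,149),32,T),ray((271,252),32,T),ray((167,183),150,T),ray((398,271),85,T),ray((156,247),30,T))
im=cv2.imread("pics/scene0.png")
cv2.imwrite("pics/sc2.png",cv2.resize(im[165:255,190:280],None,fx=6.6,fy=6.6,interpolation=cv2.INTER_CUBIC))
im=cv2.imread("pics/top0.png")
cv2.imwrite("pics/tc2.png",cv2.resize(im[175:225,290:380],None,fx=8.8,fy=8.8,interpolation=cv2.INTER_CUBIC))
E
```

```text
[[ 656.1 -174.     6. ]
 [ 627.1 -271.4    6. ]
 [ 533.5 -241.7    6. ]
 [ 560.5 -147.8    6. ]] [ 594.31372812 -208.7089464     6.        ]
visor S [ 699.18489127 -183.58404382  185.        ] [ 646.80706384 -357.51081244  185.        ] [ 800.58932287 -214.22364689  185.        ]
fork top block S [ 581.35867847 -207.42339359  127.        ]
[775.31914682 235.14105725  32.        ] [439.69529911  44.92267385  32.        ] [647.57558802 345.03093714 150.        ] [ 368.89783414 -337.96099189   85.        ] [466.22212119 404.97723049  30.        ]
```

View pics/sc2.png

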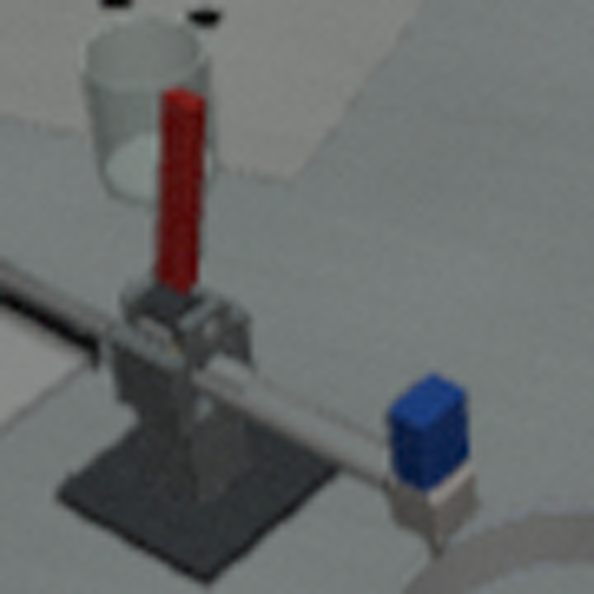

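View pics/tc2.png

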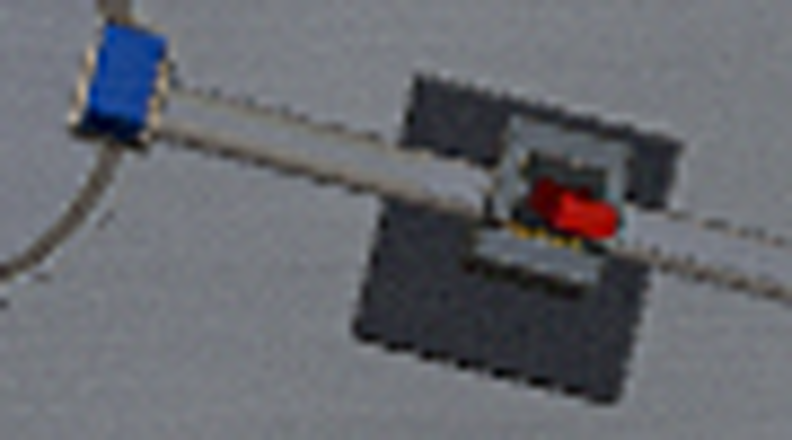

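```bash
python3 - <<'E'
from h import *
T=cam("top");S=cam("scene")
print(-cv2.Rodrigues(T[1])[0].T@T[2])
tc=lambda u,v:((u+.5)/4.4-.5+240,(v+.5)/4.4-.5+140)
sc=lambda u,v:((u+.5)/4.2-.5+120,(v+.5)/4.2-.5+160)
t2=lambda u,v:((u+.5)/8.8-.5+290,(v+.5)/8.8-.5+175)
s2=lambda u,v:((u+.5)/6.6-.5+190,(v+.5)/6.6-.5+165)
print("tabtop",ray(t2(132,77),144,T),ray(s2(430,393),144,S))
def f(p):
    x,y,th,q,dc,lv,vo,vx,ce=p
    ex=np.array([np.cos(th),np.sin(th)]);ey=np.array([-np.sin(th),np.cos(th)])
    P=lambda a,b,z:[*(np.array([x,y])+a*ex+b*ey),z]
    a=np.pi/6-lv
    L=lambda d,w=0:P(-d*np.sin(a),w,115+d*np.cos(a))
    pts=[(P(0,dc,32),T,tc(166,187)),(P(0,dc,32),S,sc(662,435)),(P(0,150+q,144),T,t2(132,77)),(P(0,150+q,144),S,s2(430,393)),
     (P(97+vx,90+vo,185),T,tc(463,70)),(P(97+vx,-90+vo,185),T,tc(727,138)),(P(97+vx,90+vo,185),S,sc(355,248)),(P(97+vx,-90+vo,185),S,sc(172,148)),
     (L(116),S,s2(184,95)),(L(116),T,t2(592,215)),(P(0,ce,85),T,tc(711,314)),(P(0,ce,85),S,sc(262,168))]
    return np.concatenate([proj(a,c)[0]-b for a,c,b in pts]+[[vx/5]])
s=least_squares(f,[590,-214,-.29,0,230,.3,0,0,-150],x_scale=[100,100,.1,10,100,.1,10,10,100]);print(s.x.round(3));print(s.fun[:-1].reshape(-1,2).round(1))
x,y,th,q,dc,lv=s.x[:6]
E
```

```text
[ 373.69083255   17.39535282 1699.42580638]
tabtop [635.72596861 -62.20621404 144.        ] [631.89339605 -60.93300991 144.        ]
[ 5.92771e+02 -2.08120e+02 -2.84000e-01  2.76800e+00  2.35464e+02
  3.35000e-01 -3.27110e+01  2.25400e+00 -1.58074e+02]
[[ 0.3  0.7]
 [ 0.3  0.4]
 [-0.2  0.1]
 [-0.7  0.8]
 [ 0.2  1.1]
 [ 0.3  1. ]
 [ 0.   1.3]
 [-0.2  1.6]
 [-0.4  0.3]
 [-0.2  0.3]
 [ 0.4  0.8]
 [ 0.2  1.5]]
```

The fit agrees to about 1 px: bracket origin (593,−208), yaw −0.284, tube about 3 mm, chuck 235.5 mm along y, lever about 0.335. The tool's y axis already lies along bracket +y, so I can carry it to the tab by translation only.

Call:
jog_arm:
  increments: "-2 -1.6 0 0 0 0 1; -3.8 -3.05 0 0 0 0 1; -3.8 -3.05 0 0 0 0 1; -3.8 -3.05 0 0 0 0 1; -3.8 -3.05 0 0 0 0 1; -3.8 -3.05 0 0 0 0 1; -3.8 -3.05 0 0 0 0 1; -3.8 -3.05 0 0 0 0 1"

```text
clock: 0.9
eef_pos: [388.3, 294.7, 231.2]
tcp_rot: [-3.142, -0.0, 2.85]
contact_force: [0.7, 0.0, -0.1]
opening: 1.003
```

Call:
jog_arm:
  increments: "-3.85 -3.07 0 0 0 0 1; -3.85 -3.07 0 0 0 0 1; -3.85 -3.07 0 0 0 0 1; -3.85 -3.07 0 0 0 0 1; -3.85 -3.07 0 0 0 0 1; -3.85 -3.07 0 0 0 0 1; -3.85 -3.07 0 0 0 0 1; -3.85 -3.07 0 0 0 0 1"

```text
clock: 1.7
eef_pos: [612.7, -29.3, 231.0]
tcp_rot: [-3.142, -0.0, 2.85]
contact_force: [0.5, 0.5, 0.6]
opening: 1.001
```

Call:
jog_arm:
  increments: "-2 -1.6 0 0 0 0 1; -1.24 -0.98 0 0 0 0.007 1; 0 0 1 0 0 0 1; 0 0 2 0 0 0 1; 0 0 2 0 0 0 1; 0 0 1 0 0 0 1; 0 0 0 0 0 0 1; 0 0 0 0 0 0 1"

```text
clock: 2.5
eef_pos: [635.5, -60.6, 171.6]
tcp_rot: [3.141, -0.0, 2.844]
contact_force: [0.3, 0.7, -0.1]
opening: 1.0
```

```bash
python3 - <<'E'
from h import *
s=r.sense();print(s["eef_pos"],s["tcp_rot"],s["qpos"].round(3))
c=cam("wrist");im=r.grab_frame("wrist");cv2.imwrite("pics/w1.png",im[:,:,::-1])
print(proj([[635.6,-61.4,144],[658.7,18,32]],c))
im=r.grab_frame("top");cv2.imwrite("pics/t1.png",cv2.resize(im[120:240,230:410,::-1],None,fx=4.4,fy=4.4,interpolation=cv2.INTER_CUBIC))
E
```

```text
[635.5445027  -60.55858625 171.62981507] [ 3.14148156e+00 -2.14995153e-06  2.84360831e+00] [-0.097  0.432  1.657  0.     1.053 -1.37 ]
[[272.32814035 257.32735041]
 [376.32058345 197.18102419]]
```

View pics/w1.png

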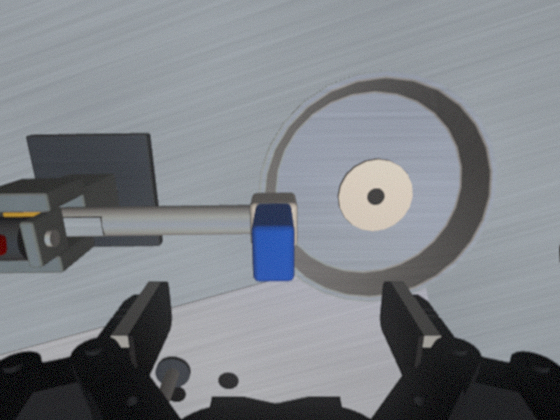

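The wrist view shows the tab's top face at about (274,253) against a predicted (272,257), and the chuck dot at (375.5,196.5) against (376.3,197.2). Both agree to 1–2 mm. Next I descend and grasp the tab.

Call:
jog_arm:
  increments: "0 0 1.5 0 0 -0.014 1; 0 0 2 0 0 0 1; 0 0 1.5 0 0 0 1; 0 0 0.9 0 0 0 1; 0 0 0 0 0 0 0.4; 0 0 0 0 0 0 0; 0 0 0 0 0 0 -0.6; 0 0 0 0 0 0 -0.6"
  squeeze: 30

```text
clock: 3.4
eef_pos: [636.2, -61.4, 113.1]
tcp_rot: [3.141, 0.001, 2.857]
contact_force: [-0.1, -0.5, 0.0]
opening: 0.335
```

Call:
jog_arm:
  increments: "0 0 0 0 0 0 -0.8; 0 0 0 0 0 0 -0.8; 0 0 0 0 0 0 -0.8; 0 0.5 0 0 0 0 -0.8; 0 1 0 0 0 0 -0.8; 0 1.5 0 0 0 0 -0.8; 0 1.5 0 0 0 0 -0.8; 0 1.5 0 0 0 0 -0.8"

```text
clock: 4.2
eef_pos: [652.9, -3.8, 113.1]
tcp_rot: [-3.141, 0.001, 2.857]
contact_force: [-1.5, -2.9, 5.9]
opening: 0.252
```

Call:
jog_arm:
  increments: "0 1.2 0 0 0 0 -0.8; 0 0.5 0 0 0 0 -0.8; 0 0 0 0 0 0 -0.8; 0 0 0 0 0 0 -0.8; 0 0 0 0 0 0 -0.8; 0 0 0 0 0 0 -0.8; 0 0 0 0 0 0 -0.8; 0 0 0 0 0 0 -0.8"

```text
clock: 5.0
eef_pos: [657.9, 13.0, 113.1]
tcp_rot: [3.141, 0.001, 2.857]
contact_force: [-0.8, 1.8, 6.2]
opening: 0.252
```

```bash
python3 - <<'E'
from h import *
s=r.sense();print(s["eef_pos"],s["tcp_rot"],s["contact_force"],s["opening"])
c=cam("wrist");im=r.grab_frame("wrist");cv2.imwrite("pics/w2.png",im[:,:,::-1])
im=r.grab_frame("scene");cv2.imwrite("pics/s2.png",cv2.resize(im[190:310,180:320,::-1],None,fx=5,fy=5,interpolation=cv2.INTER_CUBIC))
im=r.grab_frame("top");cv2.imwrite("pics/t2.png",cv2.resize(im[120:240,230:410,::-1],None,fx=4.4,fy=4.4,interpolation=cv2.INTER_CUBIC))
E
```

```text
[657.88464002  13.01805935 113.1100325 ] [3.14063050e+00 1.27417347e-03 2.85683469e+00] [-0.84834307  1.8496877   6.18933537] 0.25165296456035163
```

View pics/w2.png

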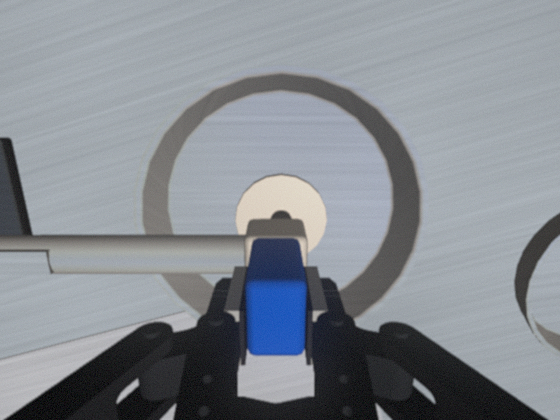

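View pics/s2.png

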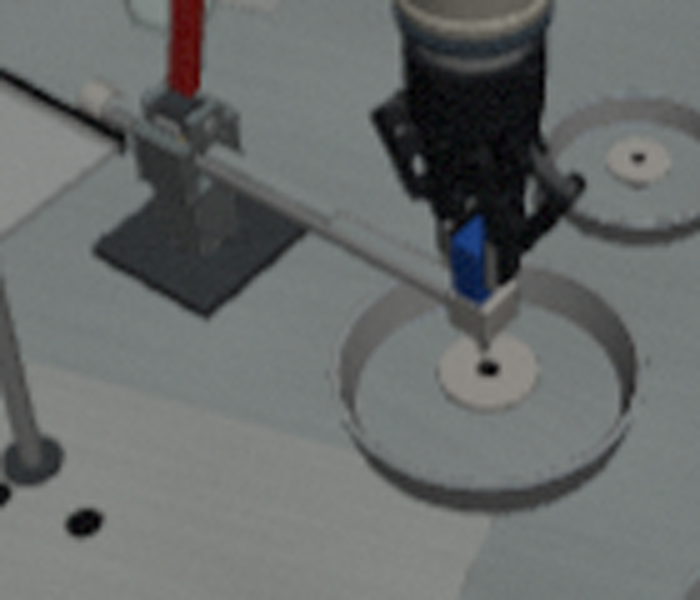

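```bash
python3 - <<'E'
from h import *
c=cam("wrist");th=-.284
th=2.857-np.pi
ey=np.array([-np.sin(th),np.cos(th)]);ex=np.array([np.cos(th),np.sin(th)])
e=r.sense()["eef_pos"][:2]
def s(n,p):print(n,p.round(1),"dx,dy from tcp",((p[:2]-e)@ex).round(2),((p[:2]-e)@ey).round(2))
s("chuckdisk",ray((281.5,214),32,c))
s("tab",ray((276.5,318),144,c))
s("elbow",ray((275.5,232),100,c))
S=cam("scene")
q=lambda u,v:((u+.5)/5-.5+180,(v+.5)/5-.5+190)
s("nozz S",ray(q(485,350),45,S)); s("chuck S",ray(q(488,368),32,S))
n=np.array([*(e+0*ey),45]);print(proj([n],S),q(485,350))
im=cv2.imread("pics/w2.png");cv2.imwrite("pics/w2c.png",cv2.resize(im[160:380,180:380],None,fx=2.7,fy=2.7,interpolation=cv2.INTER_CUBIC))
im=cv2.imread("pics/s2.png");cv2.imwrite("pics/s2c.png",cv2.resize(im[200:450,380:600],None,fx=2.3,fy=2.3))
E
```

```text
chuckdisk [653.9  19.2  32. ] dx,dy from tcp -5.55 4.78
tab [655.2  15.  144. ] dx,dy from tcp -3.15 1.15
elbow [639.8  19.2 100. ] dx,dy from tcp -19.04 0.83
nozz S [655.8  14.1  45. ] dx,dy from tcp -2.33 0.43
chuck S [657.6  16.5  32. ] dx,dy from tcp -1.26 3.22
[[276.01387875 260.00667818]] (276.6, 259.6)
```

View pics/w2c.png

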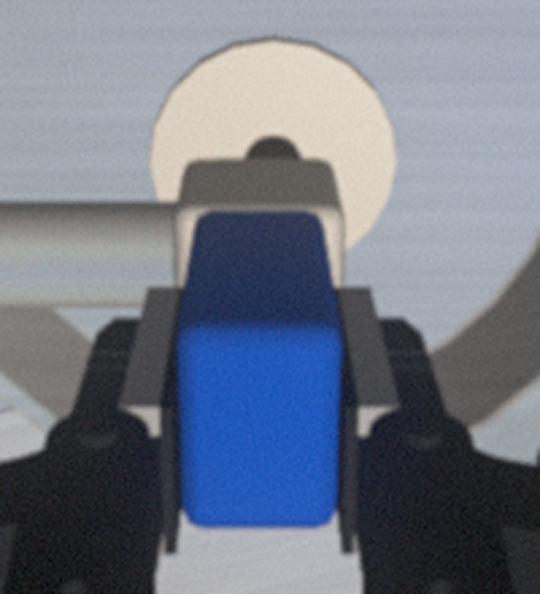

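View pics/s2c.png

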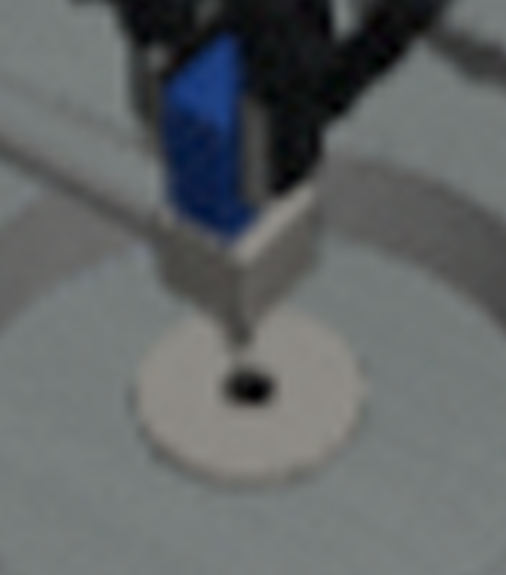

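The wrist camera puts the chuck 3.5 mm farther along bracket y than the tab, and the scene camera says about 2.8 mm. I'll move +3.2 mm and look again.

Call:
jog_arm:
  increments: "0 0.16 0 0 0 0 -0.8; 0 0.16 0 0 0 0 -0.8; 0 0 0 0 0 0 -0.8; 0 0 0 0 0 0 -0.8; 0 0 0 0 0 0 0; 0 0 0 0 0 0 0.6; 0 0 0 0 0 0 1; 0 0 0 0 0 0 1"

```text
clock: 5.95
eef_pos: [658.0, 15.6, 112.1]
tcp_rot: [-3.141, -0.0, 2.857]
contact_force: [0.1, 0.1, 1.0]
opening: 0.919
```

Call:
jog_arm:
  increments: "0 0 0 0 0 0 1; 0 0 0 0 0 0 1; 0 0 -2 0 0 0 1; 0 0 -3 0 0 0 1; 0 0 -3 0 0 0 1; 0 0 -2 0 0 0 1; 0 0 0 0 0 0 1; 0 0 0 0 0 0 1"

```text
clock: 6.75
eef_pos: [658.1, 15.6, 212.1]
tcp_rot: [3.141, 0.0, 2.857]
contact_force: [0.0, -0.4, -0.0]
opening: 1.0
```

```bash
python3 - <<'E'
from h import *
s=r.sense();print(s["eef_pos"],s["tcp_rot"],s["contact_force"],s["opening"],s["qpos"].round(2))
c=cam("wrist");im=r.grab_frame("wrist");cv2.imwrite("pics/w3.png",cv2.resize(im[100:400,130:430,::-1],None,fx=2,fy=2))
im=r.grab_frame("scene");cv2.imwrite("pics/s3.png",cv2.resize(im[200:300,230:330,::-1],None,fx=6,fy=6,interpolation=cv2.INTER_CUBIC))
E
```

```text
[658.07398908  15.64260233 212.09353396] [3.14148876e+00 2.96074595e-04 2.85679435e+00] [ 0.01237725 -0.37715022 -0.0143357 ] 1.0000188895842155 [ 0.02  0.42  1.58  0.    1.14 -1.26]
```

View pics/w3.png

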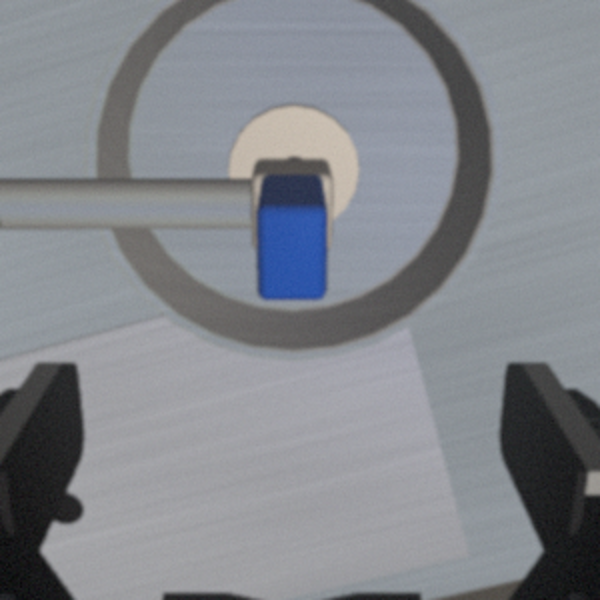

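View pics/s3.png

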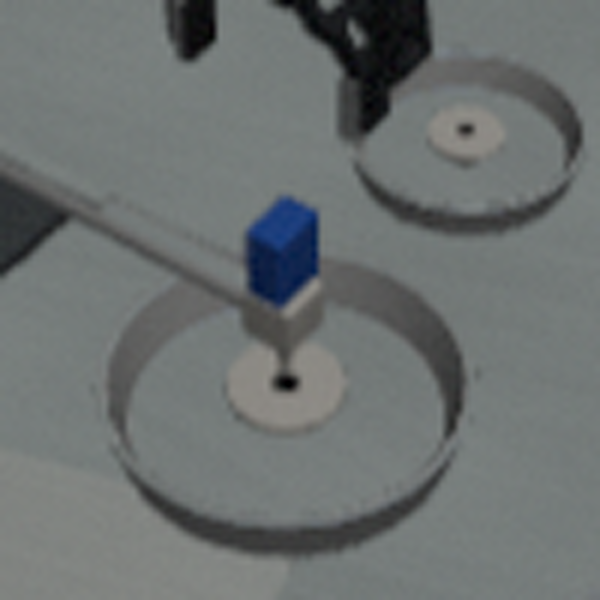

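```bash
python3 - <<'E'
from h import *
c=cam("wrist");th=2.857-np.pi
ey=np.array([-np.sin(th),np.cos(th)]);ex=np.array([np.cos(th),np.sin(th)])
e=r.sense()["eef_pos"][:2]
w=lambda u,v:((u+.5)/2-.5+130,(v+.5)/2-.5+100)
q=lambda u,v:((u+.5)/6-.5+230,(v+.5)/6-.5+200)
def s(n,p):print(n,p.round(1),"dx,dy from tcp",((p[:2]-e)@ex).round(2),((p[:2]-e)@ey).round(2))
s("chuck",ray(w(294.2,167),32,c))
s("tab",ray(w(292.5,252),144,c))
s("elbow",ray(w(292,210),100,c))
S=cam("scene")
s("nozz S",ray(q(285.5,372),45,S)); s("chuck S",ray(q(286.5,383),32,S))
s("tab S",ray(q(284,222),144,S))
E
```

```text
chuck [654.4  18.5  32. ] dx,dy from tcp -3.56 1.95
tab [654.9  17.5 144. ] dx,dy from tcp -2.84 1.1
elbow [654.4  17.4 100. ] dx,dy from tcp -3.29 0.95
nozz S [662.6  18.4  45. ] dx,dy from tcp 4.33 4.23
chuck S [658.2  17.1  32. ] dx,dy from tcp 0.48 1.74
tab S [659.1  17.9 144. ] dx,dy from tcp 1.07 2.68
```

The nozzle is over the chuck to within about 1 mm: the wrist camera has the chuck +0.9 mm from the tab and the scene camera −0.9 mm. Next I close the fingers, tilt the tool 40° back and move to the robot side of the lever.

Call:
jog_arm:
  increments: "0 -1 0 0 0 0 -1; 1 -3 0 0 -0.14 0 -1; 1 -3.5 0 0 -0.14 0 -1; 1 -3.5 0 0 -0.14 0 -1; 1 -3 0 0 -0.14 0 -1; 1 -2 0 0 -0.14 0 -1; 0 0 0 0 0 0 -1; 0 0 0 0 0 0 -1"

```text
clock: 7.65
eef_pos: [577.4, -125.1, 202.7]
tcp_rot: [-3.116, 0.622, 2.852]
contact_force: [0.9, -0.7, 0.1]
opening: 0.004
```

```bash
cat >> h.py <<'E'
O=np.array([592.8,-208.1]);th=-.2846
ex=np.array([np.cos(th),np.sin(th)]);ey=np.array([-np.sin(th),np.cos(th)])
def st():
    s=r.sense();d=s["eef_pos"][:2]-O
    Rm=R.from_euler('xyz',s["tcp_rot"]).as_matrix();z=Rm[:,2];y=Rm[:,1]
    print("clk",s["clock"],"brk",(d@ex).round(1),(d@ey).round(1),s["eef_pos"][2].round(1),"phi",np.degrees(np.arctan2(z[:2]@ex,-z[2])).round(1),"zy",(z[:2]@ey).round(3),"y.ey",(y[:2]@ey).round(4),"F",s["contact_force"].round(1),"op",round(s["opening"],2),"q",s["qpos"].round(2))
E
python3 - <<'E'
from h import *
st()
im=r.grab_frame("scene");cv2.imwrite("pics/s4.png",cv2.resize(im[80:320,120:340,::-1],None,fx=2.5,fy=2.5,interpolation=cv2.INTER_CUBIC))
E
```

```text
clk 7.65 brk -38.1 75.3 202.7 phi 35.7 zy -0.028 y.ey 0.9996 F [ 0.9 -0.7  0.1] op 0.0 q [-0.16  0.12  2.19 -0.45  0.24 -1.02]
```

View pics/s4.png

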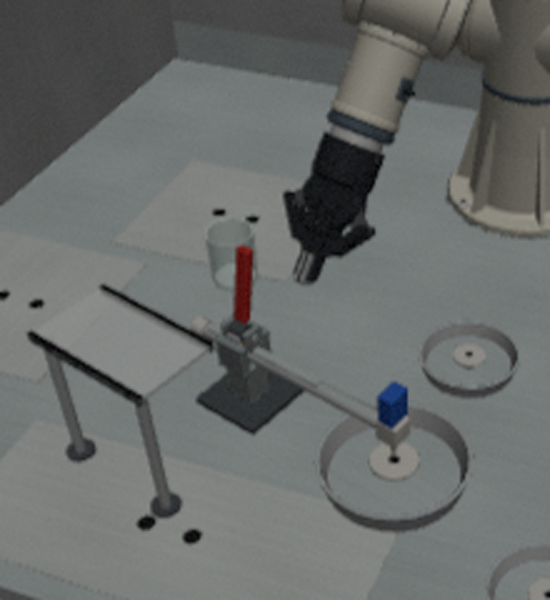

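The tube is at the chuck, the lever is still upright and the wrist is near alignment (q5 small), so I'll ease the tilt to about 28° for the first push. The tool moves back to stay clear of the lever while I step sideways.

Call:
jog_arm:
  increments: "1.2 0 -0.2 -0.028 0.065 0 -1; 1.2 0 -0.2 0 0.065 0 -1; 0 -2 0 0 0 0 -1; 0 -2 0 0 0 0 -1; 0 -2 0 0 0 0 -1; 0 -1.5 0 0 0 0 -1; 0 0 0 0 0 0 -1; 0 0 0 0 0 0 -1"

```text
clock: 8.5
eef_pos: [537.7, -191.9, 194.5]
tcp_rot: [-3.137, 0.509, 2.85]
contact_force: [-0.4, -0.1, -1.1]
opening: -0.0
```

```bash
python3 - <<'E'
from h import *
st()
im=r.grab_frame("wrist");cv2.imwrite("pics/w5.png",im[:,:,::-1])
im=r.grab_frame("scene");cv2.imwrite("pics/s5.png",cv2.resize(im[130:290,160:300,::-1],None,fx=3.7,fy=3.7,interpolation=cv2.INTER_CUBIC))
E
```

```text
clk 8.5 brk -57.4 0.1 194.5 phi 29.2 zy -0.009 y.ey 0.9999 F [-0.4 -0.1 -1.1] op -0.0 q [-0.36  0.12  2.16  0.08  0.36 -1.71]
```

View pics/w5.png

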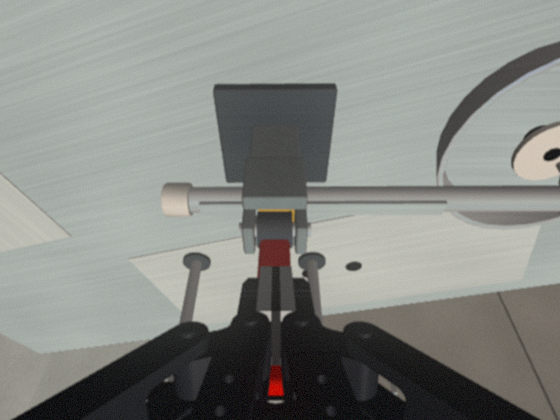

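View pics/s5.png

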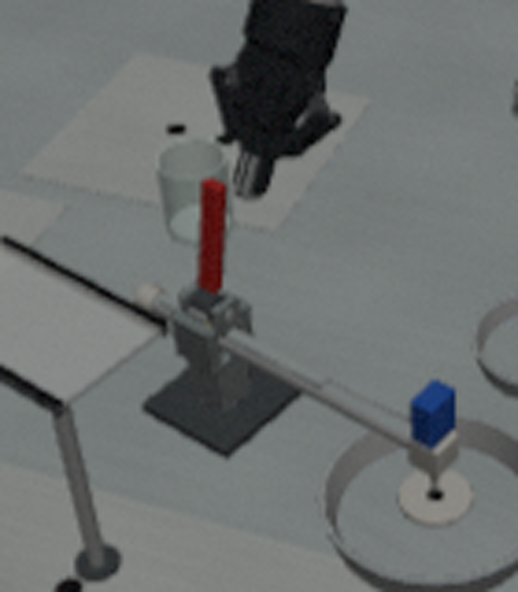

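Lever and fingers line up sideways, with the lever centre at column 275 and the fingers at 276. I'll plan the push arc.

```bash
cat >> h.py <<'E'
def tcp_for(lam,phi,rc=84,over=0):
    b=lam-np.pi/6;u=np.array([np.sin(b),np.cos(b)]);n=np.array([np.cos(b),-np.sin(b)])
    xt=np.array([-np.cos(phi),-np.sin(phi)])
    sg=np.sign(xt@n) if abs(xt@n)>.05 else (xt@n)/.05
    c=sg*11*xt  # contact corner offset
    return np.array([0,115])+rc*u+(-6+over)*n-c
def rows(cur,phi0,sched):
    p=np.array(cur,float);ph=phi0
    for lam,phd,rc,ov in sched:
        ph1=np.radians(phd);t=tcp_for(lam,ph1,rc,ov);d=t-p
        xt=np.array([-np.cos(ph),-np.sin(ph)]);zt=np.array([np.sin(ph),-np.cos(ph)])
        print(f"lam {lam:.2f} tcp {t.round(1)}  x {d@xt/10:.2f} z {d@zt/10:.2f} wy {-(ph1-ph):.3f}")
        p=t;ph=ph1
E
python3 - <<'E'
from h import *
rows([-57.4,194.5],np.radians(29.2),[(.2,29.2,84,0),(.33,29.2,84,0),(.43,29.2,84,0),(.53,30,84,0),(.63,31,84,0),(.73,32,84,0),(.83,33,84,0),(.93,34,84,0)])
E
```

```text
lam 0.20 tcp [-42.  187.4]  x -1.00 z 1.37 wy -0.000
lam 0.33 tcp [-31.7 190.9]  x -1.08 z 0.20 wy -0.000
lam 0.43 tcp [-23.4 192.7]  x -0.81 z 0.24 wy -0.000
lam 0.53 tcp [-15.  193.5]  x -0.78 z 0.34 wy -0.014
lam 0.63 tcp [ -6.5 193.5]  x -0.74 z 0.43 wy -0.017
lam 0.73 tcp [  2.  192.6]  x -0.68 z 0.51 wy -0.017
lam 0.83 tcp [ 10.4 190.9]  x -0.62 z 0.59 wy -0.017
lam 0.93 tcp [ 18.6 188.4]  x -0.55 z 0.66 wy -0.017
```

Call:
jog_arm:
  increments: "-1 0 1.37 0 0 0 -1; -1.08 0 0.2 0 0 0 -1; -0.81 0 0.24 0 0 0 -1; -0.78 0 0.34 0 -0.014 0 -1; -0.74 0 0.43 0 -0.017 0 -1; -0.68 0 0.51 0 -0.017 0 -1; -0.62 0 0.59 0 -0.017 0 -1; -0.55 0 0.66 0 -0.017 0 -1"

```text
clock: 9.4
eef_pos: [609.9, -214.5, 187.9]
tcp_rot: [-3.135, 0.592, 2.851]
contact_force: [-0.7, 0.1, 0.4]
opening: 0.003
```

```bash
python3 - <<'E'
from h import *
st()
im=r.grab_frame("scene");cv2.imwrite("pics/s6.png",cv2.resize(im[130:290,160:300,::-1],None,fx=3.7,fy=3.7,interpolation=cv2.INTER_CUBIC))
s=[(1.03+.09*i,min(42,35+i),84,0) for i in range(8)]
d=r.sense();rows([(d["eef_pos"][:2]-O)@ex,d["eef_pos"][2]],np.radians(34),s)
E
```

```text
clk 9.4 brk 18.2 -1.4 187.9 phi 33.9 zy -0.01 y.ey 0.9999 F [-0.7  0.1  0.4] op 0.0 q [-0.36  0.23  2.08  0.12  0.24 -1.74]
lam 1.03 tcp [ 26.5 185.1]  x -0.53 z 0.62 wy -0.017
lam 1.12 tcp [ 33.3 181.4]  x -0.35 z 0.69 wy -0.017
lam 1.21 tcp [ 39.8 177.2]  x -0.28 z 0.72 wy -0.017
lam 1.30 tcp [ 45.9 172.4]  x -0.20 z 0.75 wy -0.017
lam 1.39 tcp [ 56.1 170.7]  x -0.70 z 0.76 wy -0.017
lam 1.48 tcp [ 73.6 175.4]  x -1.66 z 0.74 wy -0.017
lam 1.57 tcp [ 78.  169.5]  x 0.04 z 0.74 wy -0.017
lam 1.66 tcp [ 81.8 163.2]  x 0.12 z 0.73 wy -0.017
```

View pics/s6.png

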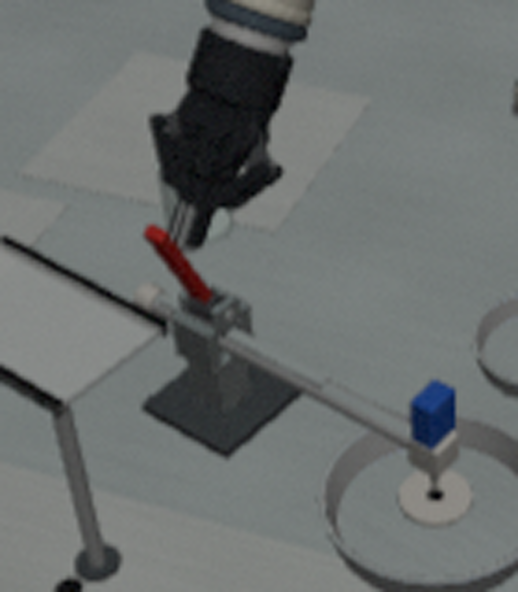

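```bash
cat >> h.py <<'E'
def tcp_for(lam,phi,rt=84,over=0):
    b=lam-np.pi/6;u=np.array([np.sin(b),np.cos(b)]);n=np.array([np.cos(b),-np.sin(b)])
    xt=np.array([-np.cos(phi),-np.sin(phi)])
    return np.array([0,115])+rt*u+(-6+over-11*abs(xt@n))*n
def inv(lamguess,phi,p): # rough: lever angle from tcp
    from scipy.optimize import least_squares
    s=least_squares(lambda v:tcp_for(v[0],phi,v[1])-p,[lamguess,80],x_scale=[.1,10]);return s.x
E
python3 - <<'E'
from h import *
d=r.sense();p=np.array([(d["eef_pos"][:2]-O)@ex,d["eef_pos"][2]]);print(inv(.9,np.radians(34),p))
s=[(1.02+.09*i,min(37,34.5+.5*i),79+i*.8,1.) for i in range(8)]
rows(p,np.radians(34),s)
E
```

```text
[ 0.93637441 73.65225046]
lam 1.02 tcp [ 28.8 189.2]  x -0.95 z 0.40 wy -0.009
lam 1.11 tcp [ 36.7 186.5]  x -0.49 z 0.67 wy -0.009
lam 1.20 tcp [ 44.2 182.9]  x -0.41 z 0.73 wy -0.009
lam 1.29 tcp [ 51.5 178.4]  x -0.33 z 0.78 wy -0.009
lam 1.38 tcp [ 58.3 173.3]  x -0.25 z 0.82 wy -0.009
lam 1.47 tcp [ 64.3 167.8]  x -0.16 z 0.80 wy -0.009
lam 1.56 tcp [ 68.9 163. ]  x -0.09 z 0.66 wy -0.000
lam 1.65 tcp [ 73.3 157.9]  x -0.04 z 0.67 wy -0.000
```

Call:
jog_arm:
  increments: "-0.9 0.1 0.4 0 -0.009 0 -1; -0.49 0 0.67 0 -0.009 0 -1; -0.41 0 0.73 0 -0.009 0 -1; -0.33 0 0.78 0 -0.009 0 -1; -0.25 0 0.82 0 -0.009 0 -1; 0 0 0 0 0 0 -1; 0 0 0 0 0 0 -1; 0 0 0 0 0 0 -1"

```text
clock: 10.25
eef_pos: [647.3, -224.9, 174.0]
tcp_rot: [-3.134, 0.637, 2.851]
contact_force: [-0.5, 0.4, -0.5]
opening: 0.002
```

```bash
python3 - <<'E'
from h import *
st()
im=r.grab_frame("scene");cv2.imwrite("pics/s7.png",cv2.resize(im[130:290,160:300,::-1],None,fx=3.7,fy=3.7,interpolation=cv2.INTER_CUBIC))
d=r.sense();p=np.array([(d["eef_pos"][:2]-O)@ex,d["eef_pos"][2]]);print(inv(1.38,np.radians(36.5),p))
s=[(1.45+.08*i,37,84+i*.8,1.) for i in range(8)]
rows(p,np.radians(36.5),s)
E
```

```text
clk 10.25 brk 57.0 -0.8 174.0 phi 36.5 zy -0.01 y.ey 0.9999 F [-0.5  0.4 -0.5] op 0.0 q [-0.35  0.3   2.04  0.18  0.16 -1.8 ]
[ 1.37534301 81.78198001]
lam 1.45 tcp [ 64.1 169.5]  x -0.30 z 0.79 wy -0.009
lam 1.53 tcp [ 68.5 165.3]  x -0.10 z 0.59 wy -0.000
lam 1.61 tcp [ 72.6 160.9]  x -0.06 z 0.61 wy -0.000
lam 1.69 tcp [ 76.4 156. ]  x -0.01 z 0.62 wy -0.000
lam 1.77 tcp [ 80.  150.8]  x 0.03 z 0.63 wy -0.000
lam 1.85 tcp [ 83.1 145.3]  x 0.08 z 0.63 wy -0.000
lam 1.93 tcp [ 86.  139.5]  x 0.13 z 0.63 wy -0.000
lam 2.01 tcp [ 88.4 133.4]  x 0.18 z 0.63 wy -0.000
```

View pics/s7.png

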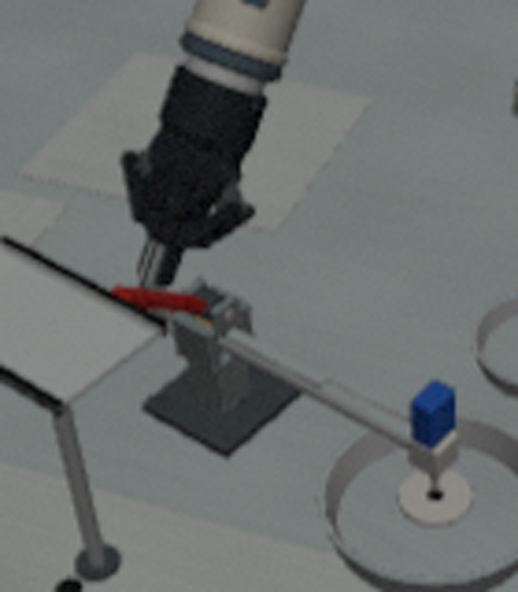

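Call:
jog_arm:
  increments: "-0.3 0.05 0.79 0 0 0 -1; -0.1 0 0.59 0 0 0 -1; -0.06 0 0.61 0 0 0 -1; -0.01 0 0.62 0 0 0 -1; 0.03 0 0.63 0 0 0 -1; 0.08 0 0.63 0 0 0 -1; 0 0 0 0 0 0 -1; 0 0 0 0 0 0 -1"

```text
clock: 11.1
eef_pos: [671.9, -232.0, 144.3]
tcp_rot: [-3.135, 0.635, 2.851]
contact_force: [-0.8, 0.9, -0.8]
opening: -0.001
```

```bash
python3 - <<'E'
from h import *
st()
im=r.grab_frame("scene");cv2.imwrite("pics/s8.png",cv2.resize(im[130:290,160:300,::-1],None,fx=3.7,fy=3.7,interpolation=cv2.INTER_CUBIC))
d=r.sense();p=np.array([(d["eef_pos"][:2]-O)@ex,d["eef_pos"][2]]);print(inv(1.8,np.radians(36.5),p))
S=cam("scene")
for lam in (1.6,1.7,1.8,1.92):
    b=lam-np.pi/6; a=O+116*np.sin(b)*ex; q=proj([[*a,115+116*np.cos(b)]],S)[0]; print(lam,(q-[160,130])*3.7)
s=[(1.9,36.5,88,1.),(1.95,36.5,88,1.),(2.0,36.5,88,1.)]
rows(p,np.radians(36.5),s)
E
```

```text
clk 11.1 brk 82.6 -0.7 144.3 phi 36.4 zy -0.01 y.ey 0.9999 F [-0.8  0.9 -0.8] op -0.0 q [-0.35  0.38  2.01  0.23  0.12 -1.84]
[ 1.86963    87.14783776]
1.6 [109.68006565 320.56845305]
1.7 [107.06186626 334.13376916]
1.8 [105.54852255 347.28790814]
1.92 [105.19749924 362.31146663]
lam 1.90 tcp [ 84.5 141.5]  x 0.03 z 0.35 wy -0.000
lam 1.95 tcp [ 85.6 137.8]  x 0.13 z 0.37 wy -0.000
lam 2.00 tcp [ 86.6 133.9]  x 0.15 z 0.37 wy -0.000
```

View pics/s8.png

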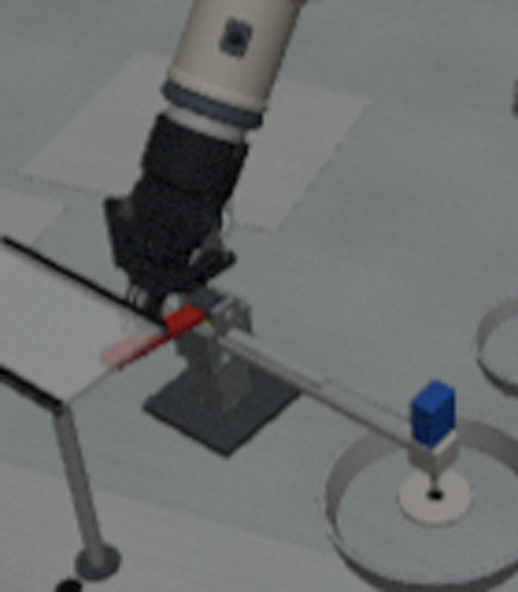

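The lever is nearly down, with its tip at about (108,358) in the crop, and there is no contact force. I'll press on in small steps until the stop shows up in the force.

Call:
jog_arm:
  increments: "0.03 0 0.3 0 0 0 -1; 0.05 0 0.15 0 0 0 -1; 0.05 0 0.15 0 0 0 -1; 0 0 0 0 0 0 -1; 0 0 0 0 0 0 -1; 0 0 0 0 0 0 -1; 0 0 0 0 0 0 -1; 0 0 0 0 0 0 -1"

```text
clock: 11.95
eef_pos: [674.2, -232.7, 139.8]
tcp_rot: [-3.135, 0.637, 2.851]
contact_force: [-5.9, 2.6, 7.6]
opening: 0.001
```

```bash
python3 - <<'E'
from h import *
st()
E
```

```text
clk 11.95 brk 85.1 -0.7 139.8 phi 36.5 zy -0.01 y.ey 0.9999 F [-5.9  2.6  7.6] op 0.0 q [-0.35  0.39  2.    0.25  0.11 -1.86]
```

Call:
jog_arm:
  increments: "0.02 0 0.1 0 0 0 -1; 0.02 0 0.1 0 0 0 -1; 0 0 0 0 0 0 -1; 0 0 0 0 0 0 -1; 0 0 0 0 0 0 -1; 0 0 0 0 0 0 -1; 0 0 0 0 0 0 -1; 0 0 0 0 0 0 -1"

```text
clock: 12.75
eef_pos: [674.6, -232.8, 139.1]
tcp_rot: [-3.135, 0.637, 2.851]
contact_force: [-20.7, 6.8, 27.0]
opening: 0.001
```

```bash
python3 - <<'E'
from h import *
st()
E
```

```text
clk 12.75 brk 85.4 -0.7 139.1 phi 36.5 zy -0.01 y.ey 0.9999 F [-20.7   6.8  27. ] op 0.0 q [-0.35  0.4   2.    0.25  0.11 -1.87]
```

The force rose from 10 to 35 N over 0.8 mm of travel, so this is the hard stop, at an estimated 1.93 rad. I'll back off along the tool axis and check.

Call:
jog_arm:
  increments: "0 0 -0.5 0 0 0 -1; 0 0 -2 0 0 0 -1; 0 0 -3 0 0 0 -1; 0 0 -4 0 0 0 -1; 0 0 -4 0 0 0 -1; 0 0 -4 0 0 0 -1; 0 0 -3 0 0 0 -1; 0 0 0 0 0 0 -1"

```text
clock: 13.55
eef_pos: [558.8, -196.8, 306.2]
tcp_rot: [-3.134, 0.642, 2.852]
contact_force: [0.2, -0.8, 0.5]
opening: -0.004
```

Call:
jog_arm:
  increments: "0 2 -1 0 0.1 0 -1; 0 4 -1 0 0.1 0 -1; 0 4 0 0 0.1 0 -1; 0 4 0 0 0.1 0 -1; 0 4 0 0 0.1 0 -1; 0 3 0 0 0.1 0 -1; 0 0 0 0 0 0 -1; 0 0 0 0 0 0 -1"

```text
clock: 14.35
eef_pos: [609.7, 7.9, 315.2]
tcp_rot: [-3.135, 0.034, 2.849]
contact_force: [0.6, 0.5, 0.3]
opening: -0.002
```

```bash
python3 - <<'E'
from h import *
st()
S=cam("scene");W=cam("wrist")
im=r.grab_frame("scene");cv2.imwrite("pics/s9.png",cv2.resize(im[150:290,160:300,::-1],None,fx=4.2,fy=4.2,interpolation=cv2.INTER_CUBIC))
im=r.grab_frame("top");cv2.imwrite("pics/t9.png",cv2.resize(im[130:250,240:420,::-1],None,fx=4.2,fy=4.2,interpolation=cv2.INTER_CUBIC))
im=r.grab_frame("wrist");cv2.imwrite("pics/w9.png",im[:,:,::-1])
for lam in (1.8,1.86,1.92):
    b=lam-np.pi/6; a=O+116*np.sin(b)*ex; q=proj([[*a,115+116*np.cos(b)]],S)[0]; print(lam,(q-[160,150])*4.2, proj([[*a,115+116*np.cos(b)]],W))
E
```

```text
clk 14.35 brk -44.4 212.1 315.2 phi 1.9 zy -0.007 y.ey 0.9999 F [0.6 0.5 0.3] op -0.0 q [ 0.02  0.25  1.59 -0.02  1.27 -1.25]
1.8 [119.81183641 310.21870654] [[ 69.24247658 332.47391415]]
1.86 [119.38648225 318.8795711 ] [[ 73.08594501 329.74370833]]
1.92 [119.41337752 327.27247563] [[ 76.76418621 326.73392857]]
```

View pics/s9.png

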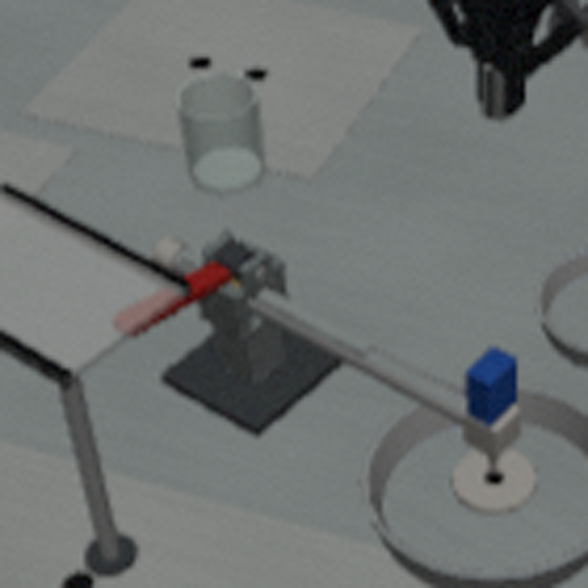

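View pics/t9.png

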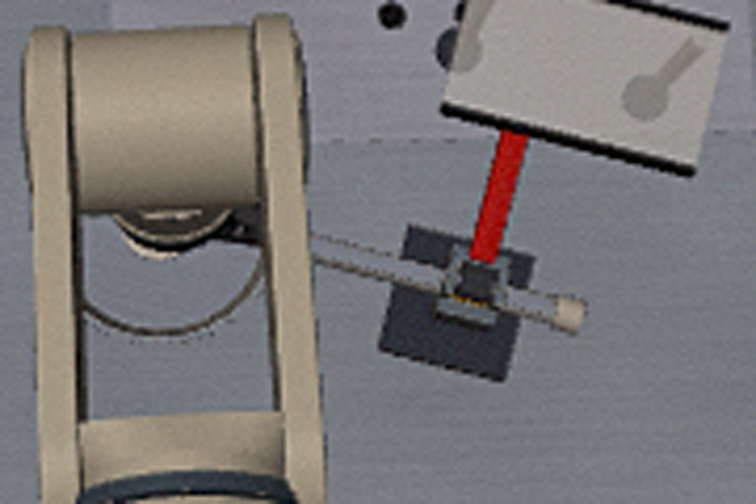

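View pics/w9.png

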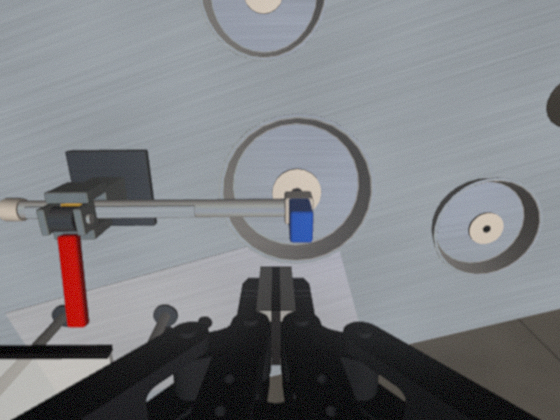

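```bash
python3 - <<'E'
from h import *
c=cam("wrist");S=cam("scene")
im=cv2.imread("pics/w9.png");cv2.imwrite("pics/w9c.png",cv2.resize(im[150:270,230:370],None,fx=5,fy=5,interpolation=cv2.INTER_CUBIC))
im=cv2.imread("pics/w9.png");cv2.imwrite("pics/w9l.png",cv2.resize(im[190:340,20:140],None,fx=4,fy=4,interpolation=cv2.INTER_CUBIC))
E
```

```text
(no output)
```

View pics/w9c.png

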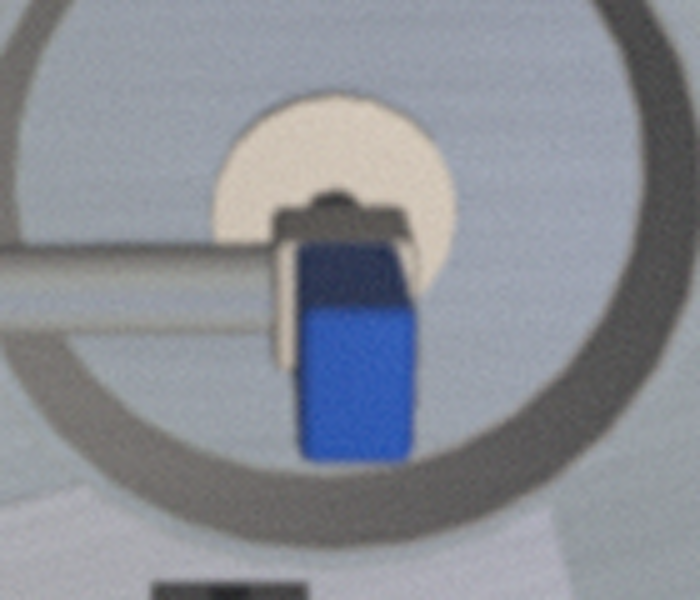

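View pics/w9l.png

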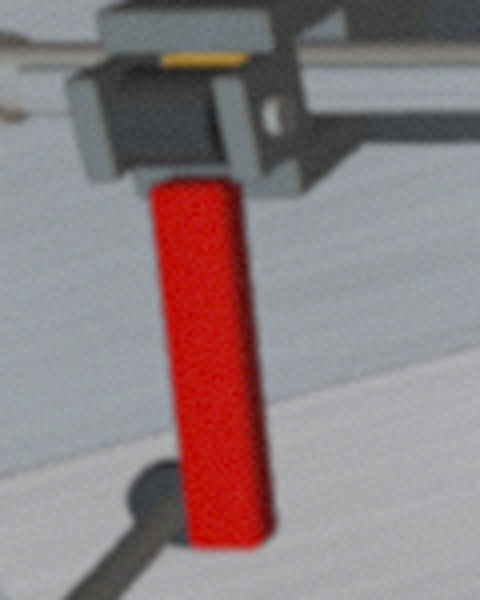

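```bash
python3 - <<'E'
from h import *
c=cam("wrist")
w=lambda u,v:((u+.5)/5-.5+230,(v+.5)/5-.5+150)
a=ray(w(335,212),32,c);b=ray(w(357.5,383),144,c)
print(a.round(1),b.round(1),((a-b)[:2]@ey).round(2))
# tip top edge of lever vs prediction (top face, 6mm above centre line)
for lam in (1.7,1.8,1.86,1.92):
    bb=lam-np.pi/6;n=np.array([np.cos(bb),-np.sin(bb)]);p=np.array([116*np.sin(bb),115+116*np.cos(bb)])-6*n
    print(lam,[((q+.5-[20,190])*4-.5).round(1) for q in proj([[*(O+p[0]*ex-10*ey),p[1]],[*(O+p[0]*ex+10*ey),p[1]]],c)])
E
```

```text
[656.7  18.   32. ] [656.1  16.8 144. ] 1.28
1.7 [array([128.1, 592.5]), array([209.4, 592.2])]
1.8 [array([156.8, 579.1]), array([235.6, 578.7])]
1.86 [array([173.2, 569.2]), array([250.5, 568.8])]
1.92 [array([188.9, 558.1]), array([264.8, 557.8])]
```

```bash
python3 - <<'E'
from rig import r
print(r.sign_off())
E
```

```text
the job is handed in; nothing more can be done
None
```

The nozzle is over the chuck to within about 1–1.5 mm, and the cam lever is fully home with the tube locked there. I handed the job in at about 14.5 s of the 51 s allowed, with the arm clear of everything.

- **Tube:** I gripped the blue tab and slid the tube out about 80 mm along bracket y to the largest bowl. My last wrist check put the tab 1.3 mm short of the chuck centre. Before clamping, the wrist camera had it 0.9 mm short and the scene camera about 0.9 mm past. They disagree only within the calibration error, so I left it.
- **Lever:** I pushed it over the top with closed fingers, leaning the tool back about 36° to stay under the visor. At the end the force rose to about 35 N over less than 1 mm, which showed the hard stop. After I let go, the lever's tip in both pictures matched 1.92 rad, the closed stop.
- **Bystanders:** The beaker looked undisturbed in the last scene picture. I did not check the bottle and wafer case again at the end. The arm passed about 80 mm above them on the first traverse and did not go near them afterwards.

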